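# Present the notched gauge plate with its marked face up

### The arm

A 7-joint arm with a two-finger parallel gripper is mounted at the origin on the work surface. World frame = base frame: x ahead of the robot, y to its left, z up, the work surface at z = 0. Lengths are in m, angles in rad, forces in N, time in s.
With the tool pointing down it reaches from about 0.35 to 0.9 m from the base axis. Payload 8.1 kg.
Tool frame: the origin (TCP) lies at the very end of the fingers, on their centre line; the grasp point (between the pads) lies grip_point_offset behind it (grip_point_offset is the distance from the TCP to the grasp point, in m); z points along the fingers, y is the direction in which the jaws open and shut (so a half turn about z gives the same grasp; the last joint's range is limited). The gripper opens to 92 mm and grips with 3 to 60 N. Pads are 19 mm wide; open, the fingers measure 130 mm over their backs; the gripper's body (75 mm by 190 mm) begins 47 mm behind the grasp point.
Start: joints at [1.087, 0.434, 0.025, 1.573, -0.012, 1.134, -0.075], TCP at [0.232, -0.58, 0.189] pointing down, gripper open.
Joint ranges: [-2.62, 2.62], [-0.44, 2.09], [-1.27, 1.32], [0.08, 2.57], [-1.32, 4.46], [0.12, 2], [-2.74, 2.74]. Speed limits (rad/s): [2.22, 2.22, 3.01, 3.01, 3.14, 3.14, 3.14].

### API

Orientations are given as a rotation vector (axis times angle).
In Python, from cell import * gives the robot as it stands.
- The arm moves only by the tool drive_tool, never from a script. Its argument "increments" is a list of rows, each an object of numbers: "grip": the gripper's target within -1 to 1 (shut at 1, half-way at 0, fully open at -1); "tx", "ty", "tz": the shift along the world's x, y, z normalised to -1 to 1, where 1 is 400 mm; "turn": the turn about the world's z normalised to -1 to 1, where 1 is 60 degrees. In form: [{"grip": .., "tx": .., "ty": .., "tz": .., "turn": ..}, ...]. A call has 1 to 20 rows; each row is the pose to reach, as a shift and turn from the pose measured when the call began; what a row does not reach only later rows make up. A row lasts 1/10 s, in which the tool goes at most 50 mm and 8.59 degrees, less where a joint would pass 70% of its speed; a pose out of reach is approached as far as the arm can. A call with a number of a shift or a turn outside -1 to 1 is refused whole. A call with a gripper value outside its range is refused whole. The fingers move at their own pace and stop on an object; "newtons" is the grip in N (left out, the last holds). Time passes only in rows, so rows that repeat a pose let the fingers close. It gives the time, the measured TCP pose, the force and the opening at its end, in the units of the state.
- observe(): the state, without advancing time (a new reading comes with each control period).
- get_image(name): name is "scene" or "top"; returns the picture (400x640x3 uint8, red, green, blue); there is no depth.
- camera_info(name): a dict with "fx", "fy", "cx", "cy" (pixels), "distortion" ([k1, k2, p1, p2, k3] as OpenCV has them; the pictures are not rectified), "eye" and "rotation" of the camera in the world. Camera axes: x right, y down, z forward; pixel columns grow to the right and rows downward; lengths in m; the calibration is good to about 2 mm. A picture is of the moment at which its call begins. camera_info takes no time and is no camera call.
- sign_off(): hands the job in, once; it reports no verdict.
The state is a dict: "clock": time; "joints": joint angles; "dq": joint speeds; "joint_efforts": joint torques, N m; "position": TCP position; "ee_rot": TCP orientation; "force": force on the tool from outside, world axes, zero at the start; "ft_torque": the same for the moment, N m; "width": opening from 0.0 (shut) to 1.0 (fully open).
Only numpy, scipy, OpenCV 4.12 (cv2) and the standard library are available. Lean on these libraries where they do the work, as an engineer would, in place of code of your own. Each camera call takes 0.05 s, during which the arm holds its last target. There are 200 camera calls.

### The job

Three aluminium plates stand on edge in the black rack; take out the one with a corner cut away, a notch that marks the end with the matt label field. Gripping it away from the matt field, hold that field about 15 cm above the round viewing pad, with the plate tipped at least half way from upright to flat so that its marked face looks up. Finish while still holding it there, still and touching nothing else, and leave the other plates and things where they are.

Things in the scene. Friction and masses are not known exactly. Their poses are not given: they have to be found in the camera images.
- gauge_plate: Notched aluminium plate, 110 (own x) x 10 (y) x 60 mm (z), about 170 g, standing on edge in a rack slot. Origin: middle of the lower edge. x points to the matt end, whose top corner is cut away (24 mm in x, 24 in z); y out of the marked face; z to the top edge. Seen with the notch at upper left, the marked face looks at you. The -x end is plain.
- matt_field (a point): Centre of the matt light label field (34 mm along x, 30 mm along z) on the notched plate's marked face, at (36, 5, 18) mm in the plate's frame, with the plate's axes.
- rack: Fixed black block, 130 (own x) x 200 (y) x 26 mm high, any yaw; origin: centre of its underside. Three open slots along x at y = -60, 0, 60 mm, 12 mm wide, 20 deep (floor 6 mm above the table), a plate in the middle of each, rising 40 mm above the rack, top edge 66 mm above the table. The notched plate may be in any slot.
- spare_a: Un-notched plate of the same size, material and weight, standing in another slot, same origin; it must stay in its slot.
- spare_b: Second un-notched plate, same as the other; its matt field is at the opposite end. It must stay in its slot.
- pad: The viewing pad itself (see pad_top); origin at the centre of its underside.
- pad_top (a point): Centre of the top of the viewing pad: a fixed flat disc 120 mm across and 8 mm high, steel with a black rubber face, alone on the table on the other side from the rack.
- bush: Bystander: small brass ring, 28 mm across and 20 mm high, near the middle between rack and pad; origin at the centre of its underside.
- oil: Bystander: grey bottle, 52 mm across, 120 mm high, standing beyond rack and pad; origin at the centre of its underside.
- cup: Bystander: open steel cup, 72 mm across, 70 mm high, standing at the far left; origin at the centre of its underside.
- punch: Bystander: dark steel stepped punch, 32 mm across, 55 mm high, standing at the near left; origin at the centre of its underside.
- hammer: Bystander: hammer lying at the near right, about 40 mm high at most.
- spanner: Bystander: flat spanner lying at the far right.
Mind the look-alikes: they are no part of the job. Leave any red look-alike of the gauge_plate alone.

How it is judged:
By the outcome, as a careful person would: the job done as asked, in the order asked, and still so for the second after the job is handed in, while the arm keeps its last pose, push and grip.
It also fails if it takes over 32 s, if anything falls off the work surface, if the arm or the gripper's body presses on something with over 40 N, if the wrist force passes 120 N, or if a joint passes its speed limit or range.

## Working session

There is one attempt and no reset: what is moved stays moved. The work goes in short steps, Python scripts to look and compute and a tool call to move; the robot and the scene stay as the last step left them, time stands still between calls to the robot, and variables do not carry over. Pictures are saved under pics/ and viewed, about 8 in all and at most 12, crops included, and the job is handed in when it is done.

Besides the shell and the picture viewer there is one more tool, called after "Emit:" by a JSON object that holds its "name" and its "arguments". drive_tool: Moves the arm, as the interface text tells. Its arguments: {"type":"object","properties":{"increments":{"type":"array","items":{"type":"object","properties":{"grip":{"type":"number"},"tx":{"type":"number"},"ty":{"type":"number"},"tz":{"type":"number"},"turn":{"type":"number"}}}},"newtons":{"type":"number"}},"required":["increments"]}

```bash
mkdir -p pics; ls; python3 - <<'E'
from cell import *
import cv2
for n in("scene","top"):
    cv2.imwrite(f"pics/{n}0.png",get_image(n)[:,:,::-1]); print(n,camera_info(n))
s=observe(); print(s); print([k for k in globals() if not k.startswith('_')])
E
```

```text
pics
scene {'fx': 384.55226549067845, 'fy': 384.55226549067845, 'cx': 319.6834820974145, 'cy': 197.43993710602973, 'distortion': array([-0.09336784,  0.        ,  0.        ,  0.        ,  0.        ]), 'eye': array([1.11886825, 0.38435729, 0.79289659]), 'rotation': array([-1.27687003, -2.29248099,  0.95041297])}
top {'fx': 473.90518505909404, 'fy': 473.90518505909404, 'cx': 319.54208267993005, 'cy': 193.72906941854447, 'distortion': array([0.00411815, 0.        , 0.        , 0.        , 0.        ]), 'eye': array([ 0.29573208, -0.02682769,  1.27514434]), 'rotation': array([-2.11405335,  2.11091482, -0.21262131])}
{'clock': 0.1, 'joints': array([ 1.08742074,  0.43515442,  0.02493752,  1.57396046, -0.01158454,
        1.1339908 , -0.07507374]), 'dq': array([-1.34552749e-03, -3.56573725e-04, -2.66676275e-04, -1.73405308e-03,
        1.17330174e-03, -8.11571455e-05,  2.04771586e-05]), 'joint_efforts': array([ 2.65591036e-03, -6.69127536e+01,  9.87702124e-01, -3.15143681e+01,
       -6.05938537e-02,  3.73659551e-02,  4.73667603e-05]), 'position': array([ 0.23205887, -0.57980104,  0.18864003]), 'ee_rot': array([-3.08353697e+00, -5.94259996e-01,  5.96127200e-04]), 'force': array([-0.25649635,  0.10630661, -0.12155585]), 'ft_torque': array([ 0.02693891,  0.00697876, -0.02892353]), 'width': 1.0034156008946038}
['get_image', 'camera_info', 'sign_off', 'observe', 'PlanningError', 'grip_point_offset', 'cv2', 'n', 's']
```

View pics/scene0.png

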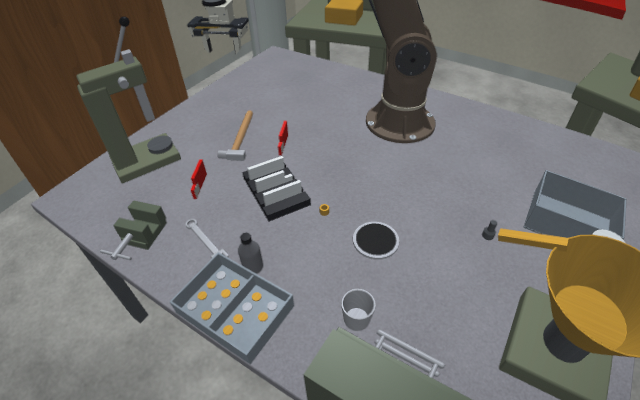

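View pics/top0.png

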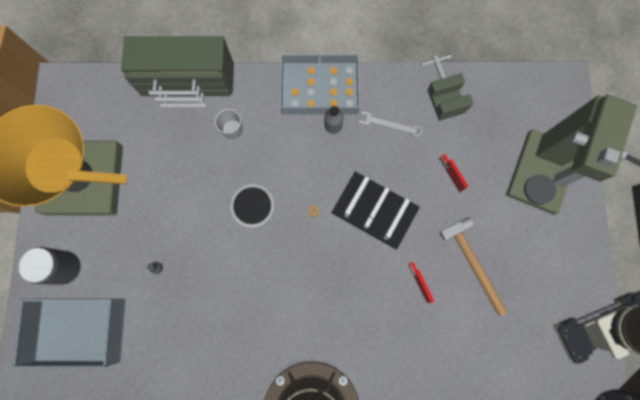

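```bash
python3 - <<'E'
from cell import *
import cv2,numpy as np
a=cv2.imread("pics/scene0.png")[145:225,230:320]; b=cv2.imread("pics/top0.png")[165:255,325:425]
a=cv2.resize(a,(450*800//900,400*800//900),interpolation=3) if 0 else cv2.resize(a,(405,360),interpolation=3)
b=cv2.resize(b,(390,351),interpolation=3); b=cv2.copyMakeBorder(b,0,9,0,0,0)
cv2.imwrite("pics/crop1.png",np.hstack([a,b])); print(grip_point_offset)
E
```

```text
0.0188
```

View pics/crop1.png

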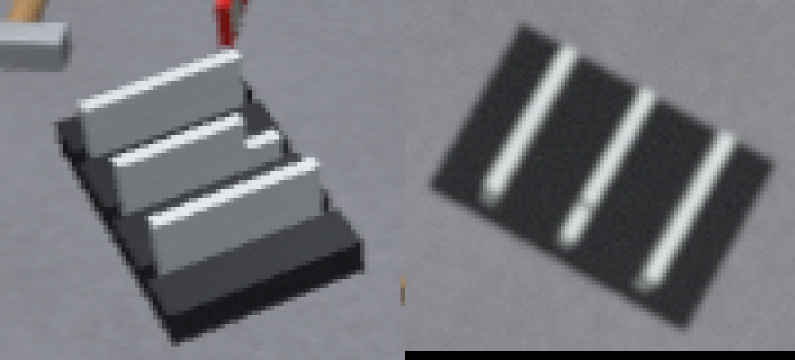

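```bash
cat > h.py <<'E'
from cell import *
import cv2,numpy as np
def ray(n,uv,z):
    c=camera_info(n);K=np.array([[c['fx'],0,c['cx']],[0,c['fy'],c['cy']],[0,0,1]])
    p=cv2.undistortPoints(np.array(uv,float).reshape(-1,1,2),K,c['distortion'])[:,0]
    R=cv2.Rodrigues(c['rotation'])[0];d=np.c_[p,np.ones(len(p))]@R.T
    return c['eye']+d*((z-c['eye'][2])/d[:,2])[:,None]
def proj(n,P):
    c=camera_info(n);K=np.array([[c['fx'],0,c['cx']],[0,c['fy'],c['cy']],[0,0,1]])
    R=cv2.Rodrigues(c['rotation'])[0].T
    return cv2.projectPoints(np.array(P,float).reshape(-1,3),R,-R@c['eye'],K,c['distortion'])[0][:,0]
E
python3 - <<'E'
from h import *
np.set_printoptions(precision=4,suppress=True)
im=cv2.imread("pics/top0.png");g=cv2.cvtColor(im,6)
def blobs(m,box,amin):
    x0,y0,x1,y1=box;k=np.zeros_like(m);k[y0:y1,x0:x1]=m[y0:y1,x0:x1]
    return [c for c in cv2.findContours(k,0,1)[0] if cv2.contourArea(c)>amin]
for c in blobs((g>135).astype(np.uint8)*255,(340,175,412,242),10):
    r=cv2.minAreaRect(c); b=cv2.boxPoints(r); P=ray("top",b,.066)[:,:2]
    print("plate",r, P.mean(0), np.linalg.norm(P-np.roll(P,1,0),axis=1))
    e=np.roll(P,-1,0)-P; e=e[np.argmax(np.linalg.norm(e,axis=1))]; print(" yaw",np.degrees(np.arctan2(e[1],e[0])))
for nm,box,z in(("rack",(325,165,425,255),.026),("pad",(228,182,278,230),.008)):
    c=max(blobs((g<70).astype(np.uint8)*255,box,50),key=cv2.contourArea)
    r=cv2.minAreaRect(cv2.convexHull(c)); P=ray("top",cv2.boxPoints(r),z)[:,:2]; print(nm,P.mean(0),P.tolist(),np.linalg.norm(P-np.roll(P,1,0),axis=1))
hs=cv2.cvtColor(im,cv2.COLOR_BGR2HSV)
print("bush",ray("top",[[313.5,211]],.02),"punch",ray("top",[[155,267]],.05),"oil",ray("top",[[333,112]],.12),"reds",ray("top",[[421,283],[453,172]],.05),"cup",ray("top",[[229,122]],.07),"scene rack center pix",proj("top",[[.4,0,0],[.4,.1,0]]))
E
```

```text
plate ((407.0, 234.0), (14.0, 8.0), 90.0) [ 0.441  -0.2464] [0.036  0.0205 0.036  0.0204]
 yaw 177.85911865589696
plate ((354.660400390625, 238.3113250732422), (43.416473388671875, 17.968788146972656), 29.05460548400879) [ 0.4299 -0.1122] [0.1099 0.0465 0.1106 0.046 ]
 yaw -119.32793193779086
plate ((382.4147644042969, 197.34310913085938), (51.401058197021484, 67.03334045410156), 29.47589111328125) [ 0.5376 -0.1862] [0.1311 0.1799 0.1344 0.1779]
 yaw -29.52133822672915
plate ((345.0, 183.5), (17.0, 10.0), 90.0) [ 0.5734 -0.089 ] [0.0456 0.0263 0.0456 0.0261]
 yaw -0.3965322695378597
rack [ 0.5113 -0.1706] [[0.5025574486063648, -0.05409066138088059], [0.6169208389766256, -0.11714424923118752], [0.5183487885212049, -0.2881096879876208], [0.40752307915817804, -0.22306102552939905]] [0.1939 0.1306 0.1973 0.1285]
pad [0.526  0.1619] [[0.5249192922860083, 0.22783136531239537], [0.593366475319317, 0.16332551759899447], [0.5264583047622274, 0.09601947000395902], [0.45942372221914496, 0.16055465966759955]] [0.0939 0.0941 0.0949 0.0931]
bush [[ 0.508  -0.0062  0.02  ]] punch [[0.3572 0.3984 0.05  ]] oil [[ 0.7501 -0.057   0.12  ]] reds [[ 0.3181 -0.2804  0.05  ]
 [ 0.6087 -0.3776  0.05  ]] cup [[0.7412 0.2207 0.07  ]] scene rack center pix [[311.1359 252.0223]
 [273.8269 251.9663]]
```

```bash
python3 - <<'E'
from h import *
np.set_printoptions(precision=4,suppress=True)
g=cv2.cvtColor(cv2.imread("pics/top0.png"),6)
m=np.zeros_like(g);m[172:243,342:412]=(g[172:243,342:412]>165)*255
m[:]=cv2.bitwise_and(m,m)
for c in cv2.findContours(m,0,1)[0]:
    if cv2.contourArea(c)<30: continue
    r=cv2.minAreaRect(c); P=ray("top",cv2.boxPoints(r),.066)[:,:2]
    vx,vy,x,y=cv2.fitLine(c,2,0,.01,.01).ravel(); q=ray("top",[[x-9*vx,y-9*vy],[x+9*vx,y+9*vy]],.066); e=q[1]-q[0]
    print(r,P.mean(0),np.linalg.norm(P-np.roll(P,1,0),axis=1)[:2],np.degrees(np.arctan2(e[1],e[0])))
s=observe();R=cv2.Rodrigues(s['ee_rot'])[0];print(s['clock'],R,s['position'])
E
```

```text
((397.53839111328125, 217.52114868164062), (3.899160623550415, 42.540283203125), 28.810794830322266) [ 0.4839 -0.2238] [0.0098 0.1121] -29.773710086650276
((376.847412109375, 206.6410675048828), (3.6801071166992188, 43.41649627685547), 28.810794830322266) [ 0.5123 -0.1712] [0.0094 0.115 ] -29.69486947960528
((357.12310791015625, 194.7846221923828), (3.969111204147339, 41.67566680908203), 29.74488067626953) [ 0.5436 -0.1205] [0.0102 0.111 ] -29.74510181749552
0.1 [[ 0.9284  0.3716 -0.0006]
 [ 0.3716 -0.9284  0.0012]
 [-0.0001 -0.0014 -1.    ]] [ 0.2321 -0.5798  0.1886]
```

Emit:
{"name": "drive_tool", "arguments": {"increments": [{"grip": 0.22,"tx": 0.72,"ty": 1.0,"tz": -0.12,"turn": -0.858},{"grip": 0.22,"tx": 0.72,"ty": 1.0,"tz": -0.12,"turn": -0.858},{"grip": 0.22,"tx": 0.72,"ty": 1.0,"tz": -0.12,"turn": -0.858},{"grip": 0.22,"tx": 0.72,"ty": 1.0,"tz": -0.12,"turn": -0.858},{"grip": 0.22,"tx": 0.72,"ty": 1.0,"tz": -0.12,"turn": -0.858},{"grip": 0.22,"tx": 0.72,"ty": 1.0,"tz": -0.12,"turn": -0.858},{"grip": 0.22,"tx": 0.72,"ty": 1.0,"tz": -0.12,"turn": -0.858},{"grip": 0.22,"tx": 0.72,"ty": 1.0,"tz": -0.12,"turn": -0.858},{"grip": 0.22,"tx": 0.72,"ty": 1.0,"tz": -0.12,"turn": -0.858},{"grip": 0.22,"tx": 0.72,"ty": 1.0,"tz": -0.12,"turn": -0.858},{"grip": 0.22,"tx": 0.72,"ty": 1.0,"tz": -0.12,"turn": -0.858},{"grip": 0.22,"tx": 0.72,"ty": 1.0,"tz": -0.12,"turn": -0.858},{"grip": 0.22,"tx": 0.72,"ty": 1.0,"tz": -0.12,"turn": -0.858},{"grip": 0.22,"tx": 0.72,"ty": 1.0,"tz": -0.12,"turn": -0.858}], "newtons": 40}}

```text
clock: 1.5
position: [0.5189, -0.1819, 0.1407]
ee_rot: [-3.035, 0.809, 0.0]
force: [-0.6, -0.5, -0.9]
width: 0.393
```

```bash
python3 - <<'E'
from h import *
np.set_printoptions(precision=4,suppress=True)
a=get_image("scene")[130:230,220:330,::-1];cv2.imwrite("pics/s2.png",cv2.resize(a,(660,600),interpolation=3))
s=observe();R=cv2.Rodrigues(s['ee_rot'])[0];print(s['clock'],np.degrees(np.arctan2(R[1,1],R[0,1])),R[:,2],s['position'],s['width'],s['joints'])
E
```

```text
1.55 -119.84508872112889 [ 0.0003  0.0006 -1.    ] [ 0.519  -0.1818  0.1408] 0.38890675303221606 [ 0.2159  0.3601  0.0321  1.8225 -0.0146  0.9591 -1.8373]
```

View pics/s2.png

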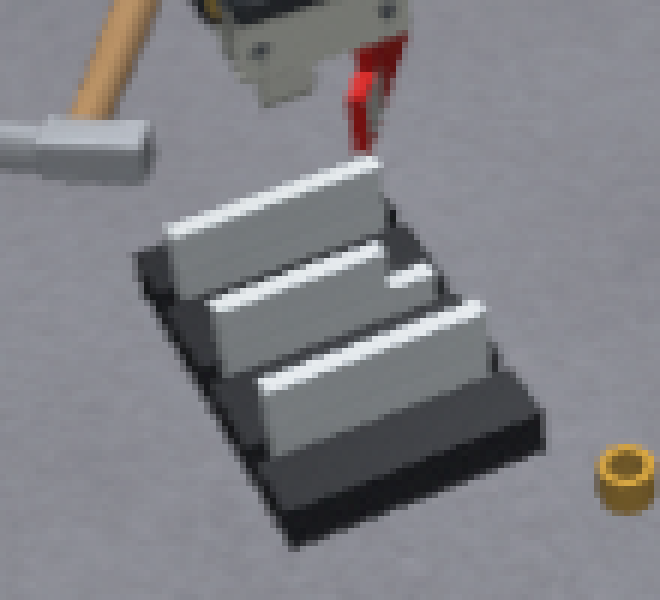

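Emit:
{"name": "drive_tool", "arguments": {"increments": [{"grip": 0.22,"tx": 0.004,"ty": 0.0145,"tz": -0.05},{"grip": 0.22,"tx": 0.004,"ty": 0.0145,"tz": -0.13},{"grip": 0.22,"tx": 0.004,"ty": 0.0145,"tz": -0.21},{"grip": 0.22,"tx": 0.004,"ty": 0.0145,"tz": -0.26},{"grip": 0.22,"tx": 0.004,"ty": 0.0145,"tz": -0.272},{"grip": 0.22,"tx": 0.004,"ty": 0.0145,"tz": -0.272},{"grip": 0.22,"tx": 0.004,"ty": 0.0145,"tz": -0.272}], "newtons": 20}}

```text
invalid input
```

Emit:
{"name": "drive_tool", "arguments": {"increments": [{"grip": 1},{"grip": 1},{"grip": 1},{"grip": 1},{"grip": 1},{"grip": 1},{"grip": 1},{"grip": 1}], "newtons": 20}}

```text
invalid input
```

Emit:
{"name": "drive_tool", "arguments": {"increments": [{"grip": 0.22,"tx": 0.004,"ty": 0.0145,"tz": -0.05,"turn": 0},{"grip": 0.22,"tx": 0.004,"ty": 0.0145,"tz": -0.13,"turn": 0},{"grip": 0.22,"tx": 0.004,"ty": 0.0145,"tz": -0.21,"turn": 0},{"grip": 0.22,"tx": 0.004,"ty": 0.0145,"tz": -0.26,"turn": 0},{"grip": 0.22,"tx": 0.004,"ty": 0.0145,"tz": -0.272,"turn": 0},{"grip": 0.22,"tx": 0.004,"ty": 0.0145,"tz": -0.272,"turn": 0},{"grip": 0.22,"tx": 0.004,"ty": 0.0145,"tz": -0.272,"turn": 0}], "newtons": 20}}

```text
clock: 2.25
position: [0.5213, -0.1768, 0.0332]
ee_rot: [-3.035, 0.81, -0.003]
force: [-0.1, -0.0, -0.1]
width: 0.392
```

Emit:
{"name": "drive_tool", "arguments": {"increments": [{"grip": 1,"tx": 0,"ty": 0,"tz": 0,"turn": 0},{"grip": 1,"tx": 0,"ty": 0,"tz": 0,"turn": 0},{"grip": 1,"tx": 0,"ty": 0,"tz": 0,"turn": 0},{"grip": 1,"tx": 0,"ty": 0,"tz": 0,"turn": 0},{"grip": 1,"tx": 0,"ty": 0,"tz": 0,"turn": 0},{"grip": 1,"tx": 0,"ty": 0,"tz": 0,"turn": 0},{"grip": 1,"tx": 0,"ty": 0,"tz": 0,"turn": 0},{"grip": 1,"tx": 0,"ty": 0,"tz": 0,"turn": 0}], "newtons": 20}}

```text
clock: 3.05
position: [0.5213, -0.1768, 0.0331]
ee_rot: [-3.035, 0.81, -0.003]
force: [0.5, 0.4, -0.2]
width: 0.009
```

```bash
python3 - <<'E'
from h import *
np.set_printoptions(precision=4,suppress=True)
a=get_image("scene")[120:230,210:330,::-1];b=get_image("top")[150:260,320:440,::-1]
cv2.imwrite("pics/s3.png",np.hstack([cv2.resize(x,(400,367),interpolation=3) for x in(a,b)]))
s=observe();print(s['clock'],s['position'],s['width'],s['force'])
E
```

```text
3.15 [ 0.5213 -0.1768  0.0331] 0.006938928782074372 [-0.313   1.4354 -0.3771]
```

View pics/s3.png

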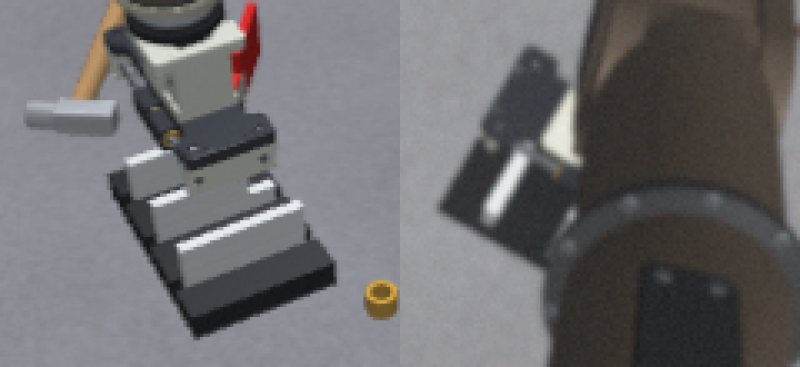

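```bash
python3 - <<'E'
from h import *
np.set_printoptions(precision=4,suppress=True)
print("tcp hi",proj("scene",[.519,-.1818,.1408]),"tcp now, +33mm,+66",proj("scene",[[.5213,-.1768,z] for z in(.0331,.066,.099)]))
u=np.array([-.869,.4955,0]);c=np.array([.512,-.171,.066])
print("plate top ends(-x,notch start,end)",proj("scene",[c-.055*u,c+.031*u,c+.055*u-[0,0,.024]]))
print(ray("scene",[[255.8,180],[283.8,170.5]],.066))
E
```

```text
tcp hi [[265.595  153.0383]] tcp now, +33mm,+66 [[270.8996 183.1624]
 [269.6245 174.7116]
 [268.2947 165.8672]]
plate top ends(-x,notch start,end) [[255.1515 180.0298]
 [283.2125 169.9446]
 [291.4148 173.4222]]
[[ 0.5588 -0.1968  0.066 ]
 [ 0.4861 -0.1528  0.066 ]]
```

```bash
python3 - <<'E'
from h import *
a=get_image("scene")[140:215,230:325,::-1].copy()
cv2.imwrite("pics/s4.png",cv2.resize(a,(760,600),interpolation=cv2.INTER_LANCZOS4))
E
```

```text
(no output)
```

View pics/s4.png

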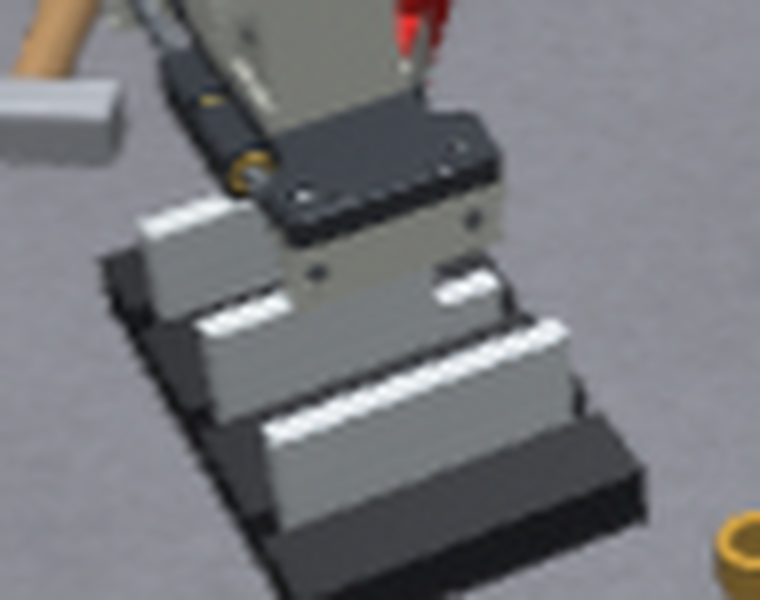

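```bash
python3 - <<'E'
from h import *
np.set_printoptions(precision=4,suppress=True)
a=cv2.imread("pics/s3.png")
cv2.imwrite("pics/t4.png",cv2.resize(get_image("top")[140:240,330:430,::-1],(600,600),interpolation=cv2.INTER_LANCZOS4))
u=np.array([-.869,.4955]);v=np.array([.4955,.869])
for z in(.08,.10,.12,.14):
    for n,uv in(("scene",[[266.9,170],[292.5,162],[278.8,175]]),):
        P=ray(n,uv,z)[:,:2]-[.5213,-.1768]; print(z,n,"along u",P@u,"along v(cam side)",P@v)
E
```

```text
0.08 scene along u [-0.0037  0.0739  0.0172] along v(cam side) [-0.007  -0.0027  0.0288]
0.1 scene along u [-0.0104  0.0651  0.0099] along v(cam side) [0.0152 0.0193 0.0499]
0.12 scene along u [-0.017   0.0562  0.0027] along v(cam side) [0.0374 0.0414 0.0711]
0.14 scene along u [-0.0237  0.0474 -0.0046] along v(cam side) [0.0596 0.0635 0.0923]
```

View pics/t4.png

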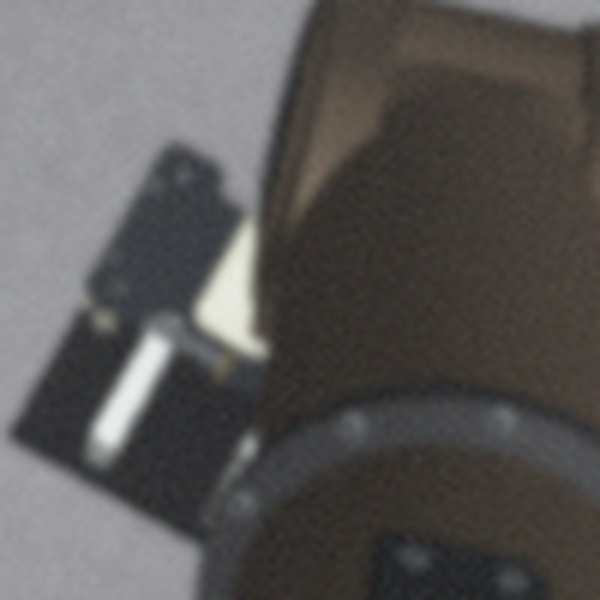

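```bash
python3 - <<'E'
from h import *
np.set_printoptions(precision=4,suppress=True)
u=np.array([-.869,.4955]);v=np.array([.4955,.869])
for z in(.10,.12,.14,.16,.18):
    P=ray("top",[[359.2,163.3],[344.7,188.3]],z)[:,:2]-[.5213,-.1768]; print(z,"u",P@u,"v",P@v)
    P=ray("scene",[[266.9,170],[292.5,162]],z)[:,:2]-[.5213,-.1768]; print("   scene u",P@u,"v",P@v)
E
```

```text
0.1 u [-0.0586  0.0173] v [0.094  0.0942]
   scene u [-0.0104  0.0651] v [0.0152 0.0193]
0.12 u [-0.053   0.0216] v [0.0927 0.093 ]
   scene u [-0.017   0.0562] v [0.0374 0.0414]
0.14 u [-0.0474  0.0259] v [0.0914 0.0917]
   scene u [-0.0237  0.0474] v [0.0596 0.0635]
0.16 u [-0.0418  0.0302] v [0.0901 0.0904]
   scene u [-0.0303  0.0385] v [0.0818 0.0855]
0.18 u [-0.0362  0.0345] v [0.0888 0.0891]
   scene u [-0.037   0.0297] v [0.104  0.1076]
```

```bash
python3 - <<'E'
from h import *
np.set_printoptions(precision=1,suppress=True)
u=np.array([-.869,.4955,0]);v=np.array([.4955,.869,0]);t=np.array([.519,-.1818,0])
for z in(.14,.16,.17,.18,.19):
    print(z,proj("scene",[t+.037*v+w*u+[0,0,z] for w in(-.0095,.0095)]).ravel())
E
```

```text
0.14 [267.6 162.1 274.3 159.8]
0.16 [266.8 156.2 273.5 153.9]
0.17 [266.3 153.2 273.1 150.9]
0.18 [265.8 150.2 272.7 147.9]
0.19 [265.4 147.1 272.3 144.8]
```

Emit:
{"name": "drive_tool", "arguments": {"increments": [{"grip": 0.22,"tx": 0,"ty": 0,"tz": 0.02,"turn": 0},{"grip": 0.22,"tx": 0,"ty": 0,"tz": 0.02,"turn": 0},{"grip": 0.22,"tx": 0,"ty": 0,"tz": 0.02,"turn": 0},{"grip": 0.22,"tx": 0,"ty": 0,"tz": 0.02,"turn": 0},{"grip": 0.22,"tx": 0,"ty": 0,"tz": 0,"turn": 0},{"grip": 0.22,"tx": 0,"ty": 0,"tz": -0.03,"turn": 0},{"grip": 0.22,"tx": 0,"ty": 0,"tz": -0.06,"turn": 0},{"grip": 0.22,"tx": 0,"ty": 0,"tz": -0.09,"turn": 0},{"grip": 0.22,"tx": 0,"ty": 0,"tz": -0.09,"turn": 0},{"grip": 0.22,"tx": 0,"ty": 0,"tz": -0.09,"turn": 0}], "newtons": 20}}

```text
clock: 4.25
position: [0.5209, -0.1767, -0.0035]
ee_rot: [-3.035, 0.81, -0.001]
force: [0.3, 0.0, 1.4]
width: 0.391
```

```bash
python3 - <<'E'
from h import *
s=observe();print(s['clock'],s['position'],s['width'],s['force'])
a=get_image("scene")[140:215,230:325,::-1].copy()
cv2.imwrite("pics/s5.png",cv2.resize(a,(760,600),interpolation=cv2.INTER_LANCZOS4))
E
```

```text
4.25 [ 0.52087231 -0.17671447 -0.00351882] 0.390997320045814 [0.33871323 0.01027237 1.39246171]
```

View pics/s5.png

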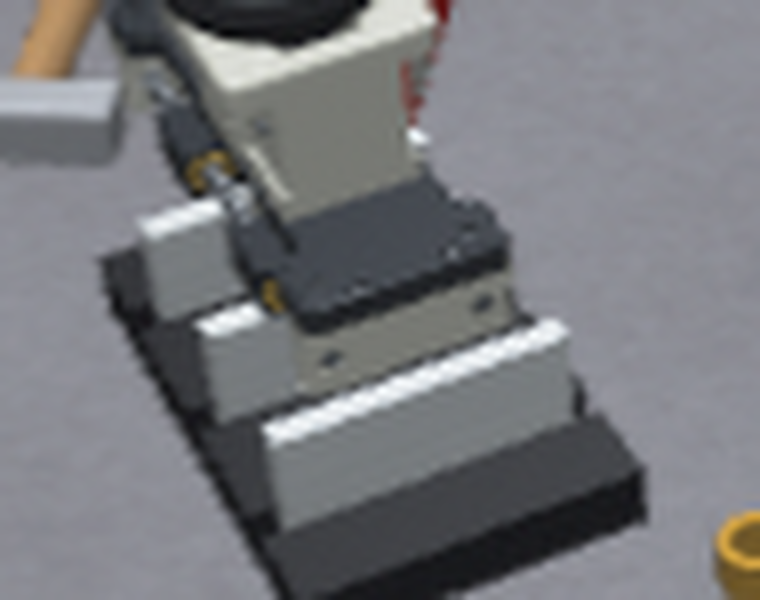

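The reported TCP height is evidently about 40 mm too low: it reads −3.5 mm with no contact, and the pictures agree. I'll close gently here.

Emit:
{"name": "drive_tool", "arguments": {"increments": [{"grip": 1,"tx": 0,"ty": 0,"tz": 0,"turn": 0},{"grip": 1,"tx": 0,"ty": 0,"tz": 0,"turn": 0},{"grip": 1,"tx": 0,"ty": 0,"tz": 0,"turn": 0},{"grip": 1,"tx": 0,"ty": 0,"tz": 0,"turn": 0},{"grip": 1,"tx": 0,"ty": 0,"tz": 0,"turn": 0},{"grip": 1,"tx": 0,"ty": 0,"tz": 0,"turn": 0}], "newtons": 20}}

```text
clock: 4.9
position: [0.5218, -0.1759, -0.0029]
ee_rot: [-3.034, 0.809, -0.003]
force: [2.2, 3.2, -0.8]
width: 0.109
```

Emit:
{"name": "drive_tool", "arguments": {"increments": [{"grip": 1,"tx": 0,"ty": 0,"tz": 0,"turn": 0},{"grip": 1,"tx": 0,"ty": 0,"tz": 0.05,"turn": 0},{"grip": 1,"tx": 0,"ty": 0,"tz": 0.13,"turn": 0},{"grip": 1,"tx": 0,"ty": 0,"tz": 0.22,"turn": 0},{"grip": 1,"tx": 0,"ty": 0,"tz": 0.28,"turn": 0},{"grip": 1,"tx": -0.05,"ty": 0.1,"tz": 0.28,"turn": 0},{"grip": 1,"tx": -0.11,"ty": 0.2,"tz": 0.28,"turn": 0},{"grip": 1,"tx": -0.16,"ty": 0.3,"tz": 0.28,"turn": 0},{"grip": 1,"tx": -0.22,"ty": 0.4,"tz": 0.28,"turn": 0},{"grip": 1,"tx": -0.27,"ty": 0.5,"tz": 0.28,"turn": 0},{"grip": 1,"tx": -0.305,"ty": 0.565,"tz": 0.28,"turn": 0},{"grip": 1,"tx": -0.305,"ty": 0.565,"tz": 0.2,"turn": 0},{"grip": 1,"tx": -0.305,"ty": 0.565,"tz": 0.12,"turn": 0},{"grip": 1,"tx": -0.305,"ty": 0.565,"tz": 0.06,"turn": 0},{"grip": 1,"tx": -0.305,"ty": 0.565,"tz": 0.03,"turn": 0},{"grip": 1,"tx": -0.305,"ty": 0.565,"tz": 0.03,"turn": 0}], "newtons": 40}}

```text
clock: 6.5
position: [0.3983, 0.0491, 0.0077]
ee_rot: [3.035, -0.81, -0.002]
force: [0.6, 0.1, -2.2]
width: 0.106
```

```bash
python3 - <<'E'
from h import *
s=observe();print(s['clock'],s['position'],s['width'],s['force'],s['joints'])
p=proj("scene",[*s['position'][:2],.04])[0].astype(int);x,y=p[0]-50,p[1]-45
a=get_image("scene")[y:y+75,x:x+95,::-1].copy();print(x,y)
cv2.imwrite("pics/s6.png",cv2.resize(a,(760,600),interpolation=cv2.INTER_LANCZOS4))
E
```

```text
6.5 [0.39832591 0.04908337 0.00774173] 0.10565819188749669 [ 0.62718069  0.09331318 -2.19068077] [-0.19159451  0.36520919 -0.07989107  2.28593693  0.06072836  0.49355969
 -2.41207081]
310 139
```

View pics/s6.png

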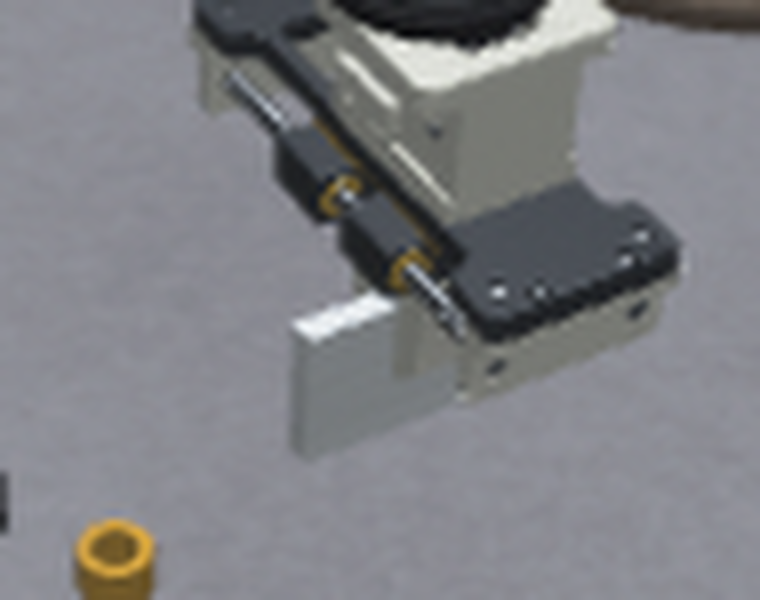

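Emit:
{"name": "drive_tool", "arguments": {"increments": [{"grip": 1,"tx": 0,"ty": 0,"tz": -0.02,"turn": 0},{"grip": 1,"tx": 0,"ty": 0,"tz": -0.034,"turn": 0},{"grip": 1,"tx": 0,"ty": 0,"tz": -0.038,"turn": 0},{"grip": 1,"tx": 0,"ty": 0,"tz": -0.041,"turn": 0},{"grip": 1,"tx": 0,"ty": 0,"tz": -0.041,"turn": 0}], "newtons": 20}}

```text
clock: 7.05
position: [0.3991, 0.0493, -0.0077]
ee_rot: [3.035, -0.81, 0.001]
force: [0.0, -0.3, -1.1]
width: 0.11
```

Emit:
{"name": "drive_tool", "arguments": {"increments": [{"grip": 1,"tx": 0,"ty": 0,"tz": -0.003,"turn": 0},{"grip": 1,"tx": 0,"ty": 0,"tz": -0.005,"turn": 0},{"grip": 1,"tx": 0,"ty": 0,"tz": -0.005,"turn": 0}], "newtons": 20}}

```text
clock: 7.35
position: [0.3994, 0.0494, -0.0091]
ee_rot: [-3.035, 0.81, -0.002]
force: [-2.5, -0.0, 10.2]
width: 0.11
```

Emit:
{"name": "drive_tool", "arguments": {"increments": [{"grip": 1,"tx": 0,"ty": 0,"tz": 0.001,"turn": 0},{"grip": 0.6,"tx": 0,"ty": 0,"tz": 0.001,"turn": 0},{"grip": 0.4,"tx": 0,"ty": 0,"tz": 0.001,"turn": 0},{"grip": 0.22,"tx": 0,"ty": 0,"tz": 0.001,"turn": 0},{"grip": 0.22,"tx": 0,"ty": 0,"tz": 0.001,"turn": 0},{"grip": 0.22,"tx": 0,"ty": 0,"tz": 0.01,"turn": 0},{"grip": 0.22,"tx": 0,"ty": 0,"tz": 0.02,"turn": 0},{"grip": 0.22,"tx": 0,"ty": 0,"tz": 0.02,"turn": 0}], "newtons": 20}}

```text
clock: 8.15
position: [0.3998, 0.0495, -0.0006]
ee_rot: [-3.035, 0.81, -0.003]
force: [0.2, 0.7, -0.1]
width: 0.39
```

Emit:
{"name": "drive_tool", "arguments": {"increments": [{"grip": 0.22,"tx": 0.0062,"ty": 0.0109,"tz": 0,"turn": 0},{"grip": 0.22,"tx": 0.0124,"ty": 0.0217,"tz": 0,"turn": 0},{"grip": 0.22,"tx": 0.0161,"ty": 0.0282,"tz": 0,"turn": 0},{"grip": 0.22,"tx": 0.0198,"ty": 0.0347,"tz": 0,"turn": 0},{"grip": 0.22,"tx": 0.0236,"ty": 0.0412,"tz": 0,"turn": 0},{"grip": 0.22,"tx": 0.0273,"ty": 0.0477,"tz": 0,"turn": 0},{"grip": 0.22,"tx": 0.031,"ty": 0.0543,"tz": 0,"turn": 0},{"grip": 0.22,"tx": 0.031,"ty": 0.0543,"tz": 0,"turn": 0},{"grip": 0.22,"tx": 0.031,"ty": 0.0543,"tz": 0,"turn": 0},{"grip": 0.22,"tx": 0.031,"ty": 0.0543,"tz": 0,"turn": 0}], "newtons": 20}}

```text
clock: 9.15
position: [0.4125, 0.0714, -0.0004]
ee_rot: [-3.034, 0.809, -0.004]
force: [0.6, 0.9, 1.4]
width: 0.392
```

```bash
python3 - <<'E'
from h import *
s=observe();print(s['clock'],s['position'],s['width'],s['force'],s['joints'])
p=proj("scene",[*s['position'][:2],.04])[0].astype(int);x,y=p[0]-60,p[1]-40
a=get_image("scene")[y:y+75,x:x+95,::-1].copy();print(x,y)
cv2.imwrite("pics/s7.png",cv2.resize(a,(760,600),interpolation=cv2.INTER_LANCZOS4))
E
```

```text
9.15 [ 0.41252047  0.07141849 -0.00042069] 0.391566466395344 [0.62706723 0.86446061 1.42769091] [-0.23939172  0.39934561 -0.07543921  2.25703254  0.06373606  0.48438276
 -2.45743285]
305 149
```

View pics/s7.png

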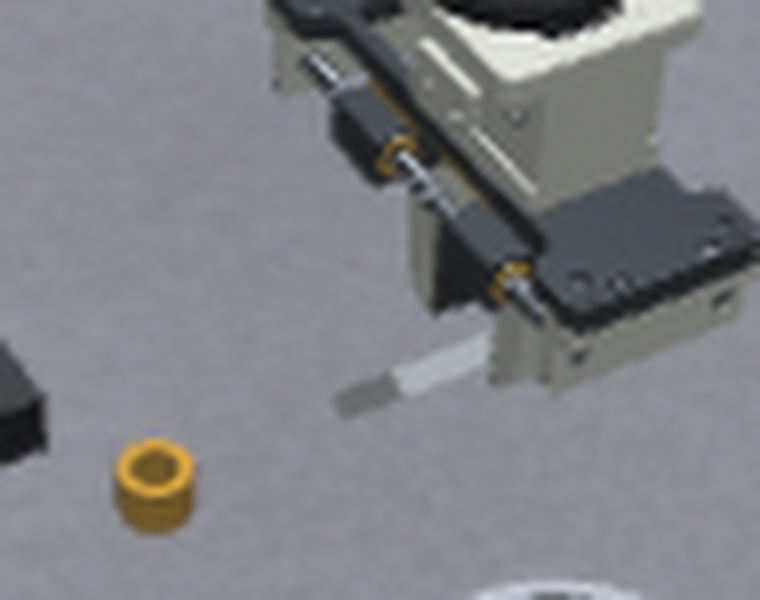

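Emit:
{"name": "drive_tool", "arguments": {"increments": [{"grip": 0.065,"tx": -0.0043,"ty": -0.0076,"tz": 0,"turn": 0},{"grip": 0.065,"tx": -0.0043,"ty": -0.0076,"tz": 0,"turn": 0},{"grip": -0.087,"tx": -0.0087,"ty": -0.0152,"tz": 0,"turn": 0},{"grip": -0.087,"tx": -0.0087,"ty": -0.0152,"tz": 0,"turn": 0},{"grip": -0.239,"tx": -0.013,"ty": -0.0228,"tz": 0,"turn": 0},{"grip": -0.239,"tx": -0.013,"ty": -0.0228,"tz": 0,"turn": 0},{"grip": -0.391,"tx": -0.0174,"ty": -0.0304,"tz": 0,"turn": 0},{"grip": -0.391,"tx": -0.0174,"ty": -0.0304,"tz": 0,"turn": 0},{"grip": -0.565,"tx": -0.0223,"ty": -0.039,"tz": 0,"turn": 0},{"grip": -0.565,"tx": -0.0223,"ty": -0.039,"tz": 0,"turn": 0},{"grip": -0.739,"tx": -0.0273,"ty": -0.0477,"tz": 0,"turn": 0},{"grip": -0.739,"tx": -0.0273,"ty": -0.0477,"tz": 0,"turn": 0},{"grip": -0.739,"tx": -0.0273,"ty": -0.0477,"tz": -0.02,"turn": 0},{"grip": -0.739,"tx": -0.0273,"ty": -0.0477,"tz": -0.04,"turn": 0},{"grip": -0.739,"tx": -0.0273,"ty": -0.0477,"tz": -0.06,"turn": 0},{"grip": -0.739,"tx": -0.0273,"ty": -0.0477,"tz": -0.06,"turn": 0}], "newtons": 20}}

```text
clock: 10.8
position: [0.4007, 0.0521, -0.0257]
ee_rot: [-3.035, 0.81, -0.001]
force: [0.0, 0.3, -0.5]
width: 0.872
```

Emit:
{"name": "drive_tool", "arguments": {"increments": [{"grip": -0.739,"tx": 0.005,"ty": 0.0087,"tz": 0,"turn": 0},{"grip": -0.739,"tx": 0.01,"ty": 0.0174,"tz": 0,"turn": 0},{"grip": -0.739,"tx": 0.015,"ty": 0.026,"tz": 0,"turn": 0},{"grip": -0.739,"tx": 0.02,"ty": 0.0347,"tz": 0,"turn": 0},{"grip": -0.739,"tx": 0.025,"ty": 0.0434,"tz": 0,"turn": 0},{"grip": -0.739,"tx": 0.03,"ty": 0.052,"tz": 0,"turn": 0},{"grip": -0.739,"tx": 0.035,"ty": 0.0608,"tz": 0,"turn": 0},{"grip": -0.739,"tx": 0.0397,"ty": 0.0694,"tz": 0,"turn": 0},{"grip": -0.739,"tx": 0.0397,"ty": 0.0694,"tz": 0,"turn": 0},{"grip": -0.739,"tx": 0.0397,"ty": 0.0694,"tz": 0,"turn": 0}], "newtons": 20}}

```text
clock: 11.8
position: [0.4164, 0.0798, -0.0257]
ee_rot: [3.035, -0.809, 0.0]
force: [0.1, -0.4, 0.2]
width: 0.872
```

```bash
python3 - <<'E'
from h import *
s=observe();print(s['clock'],s['position'],s['width'],s['force'])
p=proj("scene",[*s['position'][:2],.04])[0].astype(int);x,y=p[0]-55,p[1]-30;print(x,y)
a=cv2.resize(get_image("scene")[y:y+75,x:x+95,::-1],(475,375),interpolation=2)
q=proj("top",[*s['position'][:2],.01])[0].astype(int);x,y=q[0]-40,q[1]-45;print(x,y)
b=cv2.resize(get_image("top")[y:y+75,x:x+64,::-1],(320,375),interpolation=2)
cv2.imwrite("pics/s8.png",np.hstack([a,b]))
u=np.array([-.869,.4955,0]);v=np.array([.4955,.869,0]);t=np.r_[s['position'][:2],0]-.01*u*-1
print(proj("scene",[t-.055*u+w*v+[0,0,.01] for w in(-.03,.03)]).round(1))
E
```

```text
11.8 [ 0.41642954  0.07982467 -0.02573327] 0.8724730729303717 [ 0.11556989 -0.44762054  0.17950023]
312 161
241 200
[[347.4 198.3]
 [358.7 212. ]]
```

View pics/s8.png

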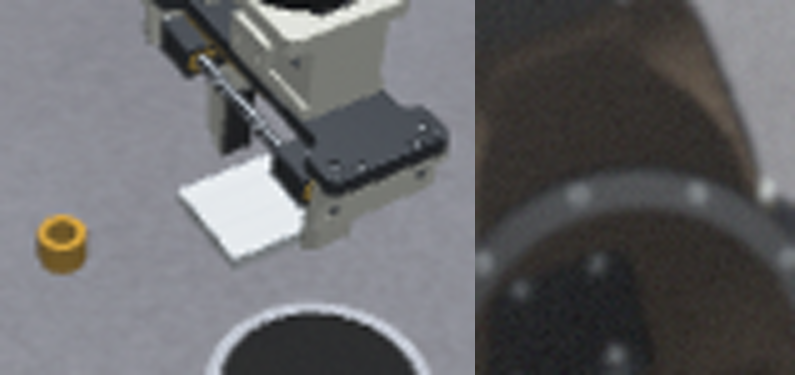

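Emit:
{"name": "drive_tool", "arguments": {"increments": [{"grip": -0.739,"tx": 0,"ty": 0,"tz": -0.008,"turn": 0},{"grip": -0.739,"tx": 0,"ty": 0,"tz": -0.013,"turn": 0},{"grip": -0.739,"tx": 0,"ty": 0,"tz": -0.016,"turn": 0},{"grip": -0.739,"tx": 0,"ty": 0,"tz": -0.016,"turn": 0}], "newtons": 20}}

```text
clock: 12.3
position: [0.4161, 0.0796, -0.0324]
ee_rot: [3.035, -0.81, -0.0]
force: [-0.2, -0.2, 0.3]
width: 0.871
```

Emit:
{"name": "drive_tool", "arguments": {"increments": [{"grip": -0.739,"tx": 0,"ty": 0,"tz": -0.004,"turn": 0},{"grip": -0.739,"tx": 0,"ty": 0,"tz": -0.004,"turn": 0}], "newtons": 20}}

```text
clock: 12.5
position: [0.416, 0.0795, -0.0342]
ee_rot: [3.035, -0.81, -0.001]
force: [0.4, -0.1, 0.6]
width: 0.871
```

Emit:
{"name": "drive_tool", "arguments": {"increments": [{"grip": -0.739,"tx": 0,"ty": 0,"tz": -0.003,"turn": 0},{"grip": -0.739,"tx": 0,"ty": 0,"tz": -0.005,"turn": 0},{"grip": -0.739,"tx": 0,"ty": 0,"tz": -0.005,"turn": 0}], "newtons": 20}}

```text
clock: 12.8
position: [0.4159, 0.0795, -0.0363]
ee_rot: [3.035, -0.81, -0.001]
force: [0.2, -0.2, 0.7]
width: 0.869
```

Emit:
{"name": "drive_tool", "arguments": {"increments": [{"grip": -0.739,"tx": 0,"ty": 0,"tz": -0.003,"turn": 0},{"grip": -0.739,"tx": 0,"ty": 0,"tz": -0.005,"turn": 0},{"grip": -0.739,"tx": 0,"ty": 0,"tz": -0.005,"turn": 0}], "newtons": 20}}

```text
clock: 13.1
position: [0.4161, 0.0796, -0.0372]
ee_rot: [3.035, -0.81, 0.0]
force: [-5.5, -0.8, 25.0]
width: 0.868
```

Emit:
{"name": "drive_tool", "arguments": {"increments": [{"grip": -0.739,"tx": 0,"ty": 0,"tz": 0.0045,"turn": 0},{"grip": -0.739,"tx": 0,"ty": 0,"tz": 0.0045,"turn": 0},{"grip": 0,"tx": 0,"ty": 0,"tz": 0.0045,"turn": 0},{"grip": 0,"tx": 0,"ty": 0,"tz": 0.0045,"turn": 0},{"grip": 0,"tx": 0,"ty": 0,"tz": 0.0045,"turn": 0},{"grip": 0,"tx": 0,"ty": 0,"tz": 0.0045,"turn": 0},{"grip": 0,"tx": 0,"ty": 0,"tz": 0.0045,"turn": 0},{"grip": 0,"tx": 0,"ty": 0,"tz": 0.0045,"turn": 0}], "newtons": 45}}

```text
clock: 13.9
position: [0.416, 0.0795, -0.0356]
ee_rot: [3.035, -0.81, -0.0]
force: [-0.4, -1.0, -1.6]
width: 0.645
```

Emit:
{"name": "drive_tool", "arguments": {"increments": [{"grip": 1,"tx": 0,"ty": 0,"tz": 0.01,"turn": 0},{"grip": 1,"tx": 0,"ty": 0,"tz": 0.03,"turn": 0},{"grip": 1,"tx": 0,"ty": 0,"tz": 0.06,"turn": 0},{"grip": 1,"tx": 0,"ty": 0,"tz": 0.11,"turn": 0},{"grip": 1,"tx": 0,"ty": 0,"tz": 0.17,"turn": 0},{"grip": 1,"tx": 0.02,"ty": 0.01,"tz": 0.23,"turn": 0},{"grip": 1,"tx": 0.06,"ty": 0.025,"tz": 0.29,"turn": 0},{"grip": 1,"tx": 0.12,"ty": 0.055,"tz": 0.34,"turn": 0},{"grip": 1,"tx": 0.19,"ty": 0.085,"tz": 0.37,"turn": 0},{"grip": 1,"tx": 0.26,"ty": 0.115,"tz": 0.37,"turn": 0},{"grip": 1,"tx": 0.32,"ty": 0.145,"tz": 0.37,"turn": 0},{"grip": 1,"tx": 0.37,"ty": 0.165,"tz": 0.37,"turn": 0},{"grip": 1,"tx": 0.39,"ty": 0.175,"tz": 0.37,"turn": 0},{"grip": 1,"tx": 0.39,"ty": 0.175,"tz": 0.37,"turn": 0},{"grip": 1,"tx": 0.39,"ty": 0.175,"tz": 0.37,"turn": 0},{"grip": 1,"tx": 0.39,"ty": 0.175,"tz": 0.37,"turn": 0}], "newtons": 60}}

```text
clock: 15.5
position: [0.5708, 0.1489, 0.1125]
ee_rot: [3.034, -0.81, -0.001]
force: [0.1, 0.9, -1.5]
width: 0.643
```

```bash
python3 - <<'E'
from h import *
s=observe();R=cv2.Rodrigues(s['ee_rot'])[0];print(s['clock'],s['position'],s['width'],s['force'],s['dq'].round(4),R[:,2].round(3))
im=np.ascontiguousarray(get_image("scene")[:,:,::-1]);cv2.imwrite("pics/full9.png",im)
cv2.imwrite("pics/top9.png",get_image("top")[:,:,::-1])
u=np.array([-.869,.4955,0]);v=np.array([.4955,.869,0]);t=np.r_[s['position'][:2],.158]+.01*u
print(proj("scene",[t+a*u+w*v for a,w in((-.055,-.03),(-.055,.03),(.055,-.03),(.031,.03),(.055,.006),(.036,-.012))]).round(1).tolist(), proj("scene",[.526,.162,.008]))
cv2.imwrite("pics/s9.png",cv2.resize(im[130:270,300:480],(771,600),interpolation=2))
E
```

```text
15.5 [0.57082755 0.14885365 0.1125414 ] 0.6428040211802215 [ 0.14327487  0.91715658 -1.48024485] [-0.0003  0.001   0.0004 -0.0055  0.0026 -0.0009  0.0007] [-0.001 -0.001 -1.   ]
[[342.6, 205.8], [356.7, 223.5], [382.9, 189.2], [389.3, 209.2], [391.8, 198.8], [380.6, 196.8]] [[375.19552857 237.73216821]]
```

View pics/s9.png

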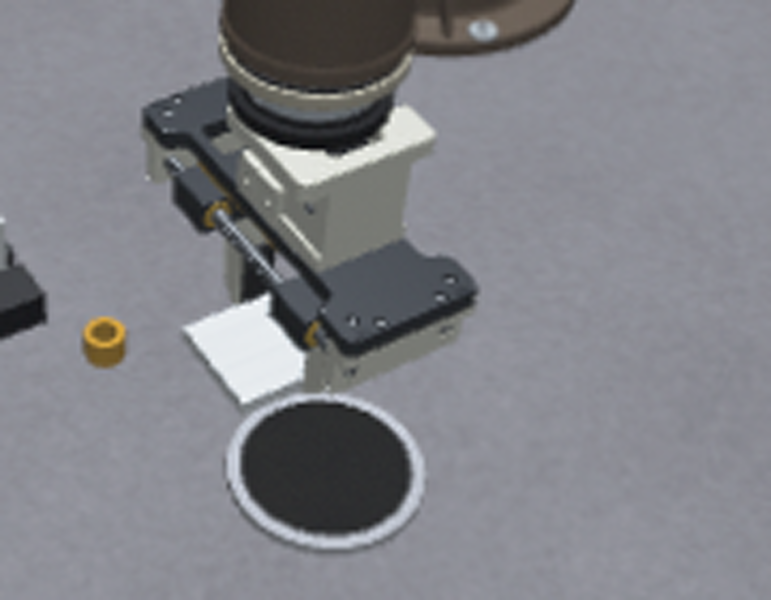

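```bash
python3 - <<'E'
from h import *
for a,b in(("scene0","full9"),("top0","top9")):
    d=cv2.absdiff(cv2.imread(f"pics/{a}.png"),cv2.imread(f"pics/{b}.png")).max(2)
    d=cv2.morphologyEx((d>40).astype(np.uint8),cv2.MORPH_OPEN,np.ones((2,2)))
    n,_,st,_=cv2.connectedComponentsWithStats(d); print(b,st[1:][st[1:,4]>8].tolist())
s=observe();print(s['position'],abs(s['dq']).max(),s['width']);sign_off()
E
```

```text
full9 [[203, 0, 30, 8, 150], [356, 0, 12, 11, 87], [419, 0, 7, 19, 90], [408, 2, 10, 8, 63], [372, 6, 5, 7, 17], [352, 12, 26, 23, 217], [188, 17, 62, 21, 659], [380, 24, 23, 13, 227], [433, 36, 5, 10, 32], [208, 39, 5, 14, 45], [334, 45, 78, 180, 5429], [430, 54, 8, 28, 83], [414, 73, 7, 6, 33], [385, 85, 13, 8, 76], [376, 129, 21, 11, 118], [256, 171, 38, 23, 456], [368, 177, 10, 11, 53]]
top9 [[180, 92, 146, 308, 22453], [365, 190, 25, 39, 259], [554, 291, 86, 74, 3492], [601, 318, 27, 41, 245], [306, 357, 5, 4, 12], [595, 369, 45, 31, 625], [286, 373, 43, 27, 572], [277, 377, 9, 10, 74]]
[0.57121481 0.14903759 0.1126593 ] 0.007700290288332496 0.6438037329429686
the job is handed in; nothing more can be done
```

The notched plate came out of the middle slot, and the arm is holding it flat, marked face up, over the viewing pad; the job is handed in. The tool can only turn about the vertical, so I stood the plate on the table and tipped it onto its back against a finger. I then picked it up again by its long edges, behind its middle.

**Last checks**
- **Field position:** the matt field works out within about 1–2 mm of the pad centre. It is about 15 cm above the pad top, or a few millimetres lower going by the camera. The gripper hides the field itself, so this comes from the plain end, whose corners fit the prediction to about 1 px.
- **Grip:** the opening reads 59 mm on the 60 mm plate. The clock was about 15.6 s at hand-in and the arm was still.
- **Surroundings:** comparing pictures from before and after, the only changes are the arm and the emptied middle slot. The spares and the other things in view did not move. The arm hides part of the top view.

**What disagreed**
- **Tool height:** the reported TCP height read about 37 mm too low. My first closing therefore shut on air just above the plate. The cameras and a light touch on the table (25 N) showed the error, and I corrected for it.
- **Pushes and re-grip:** the other readings I took were no more than about 10 N, when setting the plate down. The plate was set down and re-gripped once before the final hold.

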